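# Turn the keyed wheel bat until it drops home on the bench wheel

## Robot

A 7-joint arm with a two-finger parallel gripper is mounted at the origin on a cart in front of the work surface, level with it; the furniture and walls round the work are solid. World frame = base frame: x ahead of the robot, y to its left, z up, the work surface at z = 0. Lengths are in mm, angles in rad, forces in N, time in s.
With the tool pointing down it reaches from about 400 to 875 mm from the base axis. Payload 4.4 kg.
Tool frame: the origin (TCP) lies midway between the tips of the shut fingers; the grasp point (between the pads) lies 19 mm behind it (ctrl.grip_point_offset is the distance from the TCP to the grasp point, in mm); z points along the fingers, y is the line along which they close (so a half turn about z gives the same grasp; the last joint's range is limited). The gripper opens to 85 mm and grips with 20 to 120 N. Pads are 22 mm wide; open, the fingers measure 114 mm over their backs; the gripper's body (76 mm by 85 mm) begins 54 mm behind the grasp point. The pads swing forward as they close: fully open they stand 13 mm farther back than shut.
Start: joints at [-1.186, 0.628, 0.038, 1.517, -0.027, 0.996, -0.02], TCP at [283.175, 585.089, 231.313] pointing down, gripper open.
Joint ranges: [-3.06, 3.06], [-0.37, 2.12], [-1.25, 1.32], [0.18, 2.47], [-1.1, 4.24], [0.23, 1.98], [-2.94, 2.94]. Speed limits (rad/s): [2.57, 2.57, 3.14, 3.14, 3.14, 3.14, 3.14].

## Interface

Orientations are given as [roll, pitch, yaw] about the fixed x, y, z axes, in that order (R = Rz(yaw) Ry(pitch) Rx(roll)).
In Python, from cell import ctrl gives the robot as it stands.
- The arm moves only by the tool pendant, called as name(argument=value, ...), one argument or row to a line, values as JSON. Schema: {"type":"object","properties":{"plan":{"type":"object","properties":{"segments":{"type":"array","items":{"type":"array","items":{"type":"number"},"minItems":7,"maxItems":7},"minItems":1,"maxItems":12}},"additionalProperties":false,"required":["segments"]},"only":{"type":"string"},"quiet":{"type":"boolean"},"lines":{"type":"string"}},"required":["plan"],"additionalProperties":false}. plan is an object whose key "segments" holds a list of rows, 1 to 12 of them, each of 7 numbers: dx, dy, dz in parts of the range, where 1.0 means 300 mm, then a rotation vector rx, ry, rz in a scale on which 1.0 is 4 rad, then the finger opening in mm; each row shifts and turns the commanded pose from where the row before left it, along the tool's axes as they then stand; what a row does not reach is not made up. A row lasts 1/10 s, in which the tool goes at most 50 mm and 0.15 rad, less where a joint would pass 70% of its speed; a pose out of reach is approached as far as the arm can. The fingers move at their own pace and stop on an object; the grip force is fixed at half the most. Time passes only in rows, so rows that do not move let the fingers close. The tool returns the time, the measured TCP pose, the force, the opening and the grip force at its end. only (a regular expression) keeps the lines of the reply that match it, lines (a string "A,B") keeps lines A to B, and quiet returns only ok. A shift or turn number past 1, either way, is cut back to 1. Input that does not fit is refused with a message, and nothing moves.
- ctrl.read_state(): the state, without advancing time (a new reading comes with each control period).
- ctrl.get_image(name): name is "side" or "top"; returns the picture (480x640x3 uint8, blue, green, red); there is no depth.
- ctrl.calibration(name): a dict with "fx", "fy", "cx", "cy" (pixels), "k1" (the pictures are not rectified: a ray, as slopes to the right and down, at radius r is drawn at 1 + k1 r^2 times it, then the intrinsics apply), "rvec" (rotation vector, rad) and "tvec" (3), from world to camera coordinates, as OpenCV has them. Camera axes: x right, y down, z forward; pixel columns grow to the right and rows downward; lengths in mm; the calibration is good to about 2 mm. A picture is of the moment at which its call begins. calibration takes no time and is no camera call.
- ctrl.finish_job(): hands the job in; it is judged then, once.
The state is a dict: "clock": time; "qpos": joint angles; "qd": joint speeds; "tau": joint torques, N m; "eef_pos": TCP position; "tool_rot": TCP orientation; "force": force on the tool from outside, world axes, zero at the start; "torque": the same for the moment, N m; "width": finger opening in mm; "gripper_force": force on a finger pad.
Only numpy, scipy, OpenCV 4.12 (cv2) and the standard library are available. Lean on these libraries where they do the work, as an engineer would, in place of code of your own. Each camera call takes 0.05 s, during which the arm holds its last target. There are 200 camera calls.

## Task

The round plywood bat has been slipped over the spindle of the small bench wheel, but the key tab under it rides on top of the collar, so the bat sits high and askew. Without lifting it off, push it round on the spindle by its pegs until you feel the tab drop into the keyway hidden underneath, and leave the bat fully down, level and flat on the collar. Do not disturb the jar, the stamp and the wooden rib that lie around it.

Things in the scene. Friction and masses are not known exactly. Their poses are not given: they have to be found in the camera images.
- bench_wheel: fixed grey cast bench wheel: round foot 160 mm in diameter, waisted neck, on top a dark steel collar of 122 mm diameter with its flat top 70 mm above the table; a steel spindle (24 mm diameter) rises from the middle to 138 mm above the table. Nothing of it turns. Origin on the spindle axis at table level, z up; its yaw says nothing about the keyway
- seat (a point): point on the spindle axis at the collar's flat top (70 mm above the table), z up. The collar's top has one keyway: a pocket 19 mm wide, 13 mm deep, 28 to 56 mm from the axis. Its direction differs every time (at least 45 degrees from the tab at the start) and is hidden under the bat
- wheel_bat: loose round plywood bat, 172 mm diameter, 12 mm thick, 0.24 to 0.42 kg, 28 mm bore on the spindle. Origin: centre of its underside, z up. Aluminium sleeve (48 mm diameter) round the bore to 40 mm above the underside. Three upright wooden pegs, 20 mm diameter, up to 47 mm above the underside, 68 mm from the axis at 60, 180 and 300 degrees from its own +x (anticlockwise from above)
- glaze_jar: loose bystander: white glaze jar with a dark lid, 62 mm diameter, 77 mm high, standing 0.19 to 0.23 m from the spindle; origin at the centre of its foot
- stamp: loose bystander: small white waisted plaster stamp, 31 mm diameter, 53 mm high, standing 0.15 to 0.22 m from the spindle on the robot's side; origin at the centre of its foot
- wood_rib: loose bystander: brown kidney-shaped wooden rib, 45x90 mm, 6 mm thick, lying flat 0.16 to 0.22 m from the spindle on the right; origin at the centre of its underside
- tab (a point): middle of the lower end of the steel tab under the bat, on the bat's own +x: 14 mm wide, 11 mm deep, 34 to 52 mm from the axis. At the start it stands on the collar; the bat rocks up to 5 degrees, its origin 7 to 11 mm above seat. 3 to 12 N at a peg turn it either way; over the keyway it falls in by weight and then turns less than 10 degrees more. If it hangs, a light press above the tab seats it

How it is judged (in metres and radians):
At the end, for the whole second after the job is handed in: The bat is fully down: its underside within 3 mm of the collar's top, centred on the spindle within 6 mm, level within 0.03 rad, at rest (z of wheel_bat in the frame of seat below 0.003 m and horizontal distance between wheel_bat and seat below 0.006 m and angle between wheel_bat's own z axis and vertical below 0.03 rad and linear speed of wheel_bat below 0.02 m/s and angular speed of wheel_bat below 0.1 rad/s); the robot touches nothing.
It fails at once if the bat is lifted more than about 20 mm above the height where it started, off the collar (z of wheel_bat in the frame of seat above 0.03 m).
It fails at once if the jar, stamp or wooden rib is shifted by more than 30 mm (distance of any of glaze_jar, stamp, wood_rib from where it was at the start of the episode above 0.03 m).
It also fails if it takes over 61 s, if anything falls off the work surface, if the arm or the gripper's body presses on something with over 40 N, if the wrist force passes 120 N, or if a joint passes its speed limit or range.

## Working session

There is one attempt and no reset: what is moved stays moved. The work goes in short steps, Python scripts to look and compute and a tool call to move; the robot and the scene stay as the last step left them, time stands still between calls to the robot, and variables do not carry over. Pictures are saved under pics/ and viewed, at most 10 in all, crops included, and the job is handed in when it is done.

```bash
ls; mkdir -p pics; python3 - <<'E'
from cell import ctrl
import cv2,numpy as np
for n in("top","side"):
    cv2.imwrite(f"pics/{n}0.png",ctrl.get_image(n)); print(n,ctrl.calibration(n))
    c=ctrl.calibration(n);R=cv2.Rodrigues(np.array(c["rvec"],float))[0];print(-R.T@np.array(c["tvec"]).ravel())
s=ctrl.read_state();print(s)
E
```

```text
cell.py
pics
top {'fx': 609.2768544063165, 'fy': 609.2768544063165, 'cx': 320.4488964544591, 'cy': 238.13771464864843, 'k1': -0.20172428936508638, 'rvec': array([ 2.14316236, -2.10080029,  0.19238141]), 'tvec': array([  52.52863157,  552.71929238, 1278.02850329])}
[ 306.47450145   54.935199   1358.18637617]
side {'fx': 486.479798709369, 'fy': 486.479798709369, 'cx': 322.45870095589805, 'cy': 238.99795793809133, 'k1': 0.046983438440801745, 'rvec': array([ 0.23141773, -2.62002813,  1.54552929]), 'tvec': array([ 536.26946282,   87.36208481, 1066.16734393])}
[370.34850487 971.29663117 592.75181575]
{'clock': 0.1, 'qpos': array([-1.18579976,  0.62925578,  0.03843187,  1.51822575, -0.02699696,
        0.99632699, -0.02003954]), 'qd': array([-0.00042588, -0.00263868,  0.00045517, -0.00148321,  0.00084047,
       -0.00014691,  0.00156259]), 'tau': array([ 2.30202357e-03, -5.64532542e+01,  1.23008542e+00, -1.93975639e+01,
        1.12518494e-02,  5.37129687e-03,  2.58008458e-05]), 'eef_pos': array([282.92121254, 584.58977682, 230.49294625]), 'tool_rot': array([-3.13989431e+00,  1.15373214e-05,  2.69076959e+00]), 'force': array([ 0.40449367,  0.77304316, -0.27696881]), 'torque': array([-0.02499852,  0.06158387,  0.00647939]), 'gripper_force': 0.0, 'width': 85.20523737292659}
```

View pics/top0.png

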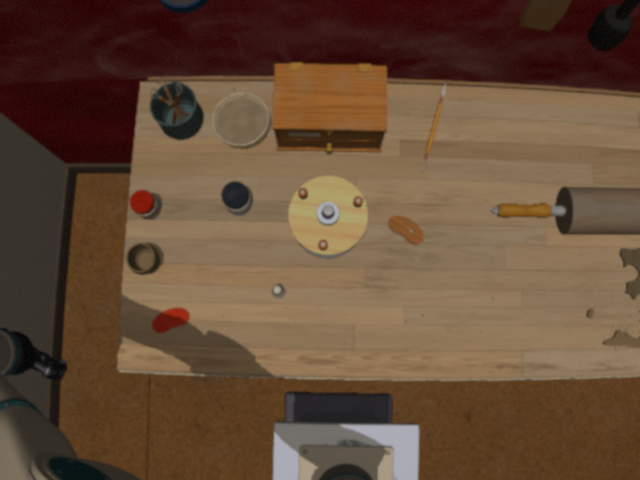

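View pics/side0.png

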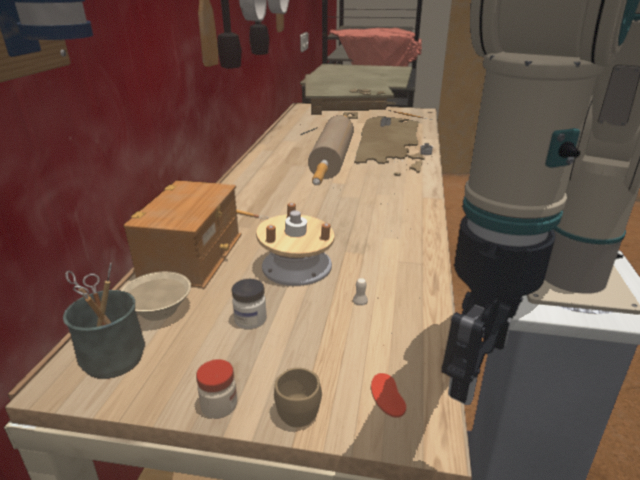

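The top view shows the bat centred near (328,212) with pegs near (303,194), (358,202) and (323,245). The jar is at (237,196), the stamp at (278,290), the rib at (406,230), and a box stands behind. In the side view the peg tops are near (271,229), (325,227) and (292,207).

```bash
cat > h.py <<'E'
from cell import ctrl
import cv2,numpy as np
def cam(n):
    c=ctrl.calibration(n);K=np.array([[c["fx"],0,c["cx"]],[0,c["fy"],c["cy"]],[0,0,1]])
    R=cv2.Rodrigues(np.array(c["rvec"],float))[0];t=np.array(c["tvec"],float).ravel()
    return K,np.array([c["k1"],0,0,0,0]),R,t
def ray(n,p):
    K,d,R,t=cam(n);u=cv2.undistortPoints(np.array([[p]],float),K,d)[0,0]
    v=R.T@np.array([u[0],u[1],1]);return -R.T@t,v/np.linalg.norm(v)
def plane(n,p,z):
    o,v=ray(n,p);return o+v*(z-o[2])/v[2]
def tri(a,b):
    (o,v),(q,w)=ray("top",a),ray("side",b)
    s=np.linalg.lstsq(np.c_[v,-w],q-o,rcond=None)[0];A=o+v*s[0];B=q+w*s[1]
    return (A+B)/2,np.linalg.norm(A-B)
def proj(n,P):
    K,d,R,t=cam(n);return cv2.projectPoints(np.array(P,float).reshape(-1,3),R,t,K,d)[0][:,0]
def blobs(n,box,lo,hi,im=None,mn=8):
    im=ctrl.get_image(n) if im is None else im
    x0,y0,x1,y1=box;m=cv2.inRange(cv2.cvtColor(im[y0:y1,x0:x1],cv2.COLOR_BGR2HSV),lo,hi)
    N,_,st,ce=cv2.connectedComponentsWithStats(m)
    return [(ce[i]+[x0,y0],st[i]+[x0,y0,0,0,0]) for i in range(1,N) if st[i,4]>=mn]
E
python3 - <<'E'
from h import *
T=cv2.imread("pics/top0.png");S=cv2.imread("pics/side0.png")
h=cv2.cvtColor(T,cv2.COLOR_BGR2HSV);g=cv2.cvtColor(S,cv2.COLOR_BGR2HSV)
print("T peg",h[194,303],h[202,358],h[245,323],"bat",h[230,340]);print("S",g[235,271],g[232,325],g[211,292],g[240,300])
for c,s in blobs("top",(285,175,372,260),(0,60,0),(14,255,170),T):print("T",c.round(1),s)
for c,s in blobs("side",(255,200,338,250),(0,90,0),(14,255,150),S):print("S",c.round(1),s)
a=cv2.resize(T[165:270,275:380],None,fx=5,fy=5,interpolation=2);b=cv2.resize(S[195:285,245:350],None,fx=5,fy=5,interpolation=2)
cv2.imwrite("pics/ta.png",np.vstack([a])) ;cv2.imwrite("pics/sb.png",b)
# box bottom front and spindle guess
print("spindle",plane("top",(328,211),138),"box top front",plane("top",(330,128),100),tri((386,131),(206,232)))
E
```

```text
T peg [ 10 129 138] [  9  87 146] [  9  50 152] bat [ 20 117 174]
S [ 12 113  99] [ 12 109 101] [ 10  27 169] [ 20  88 236]
T [302.4 192.8] [299 189   8   9  50]
T [357.8 201.3] [355 197   7   9  45]
T [322.6 244.7] [319 241   8   8  52]
S [290.5 208.3] [287 205   9  11  41]
S [324.9 232.8] [321 226   9  14  93]
S [270.4 234.8] [267 228   8  14 100]
spindle [592.38715465  48.6091624  138.        ] box top front [788.23899689  47.28081187 100.        ] (array([847.74418666, -82.7086071 , -11.39765467]), np.float64(41.0892263239587))
```

View pics/ta.png

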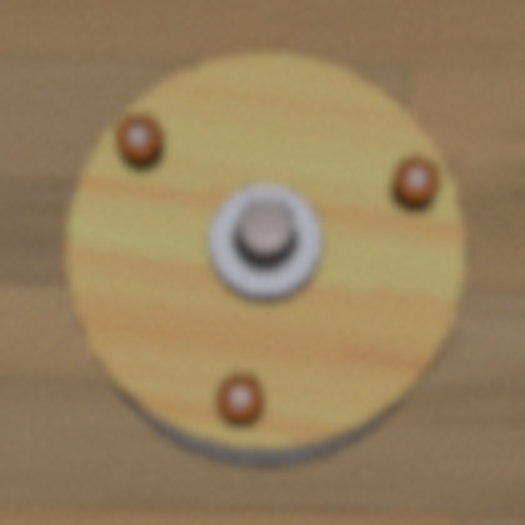

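View pics/sb.png

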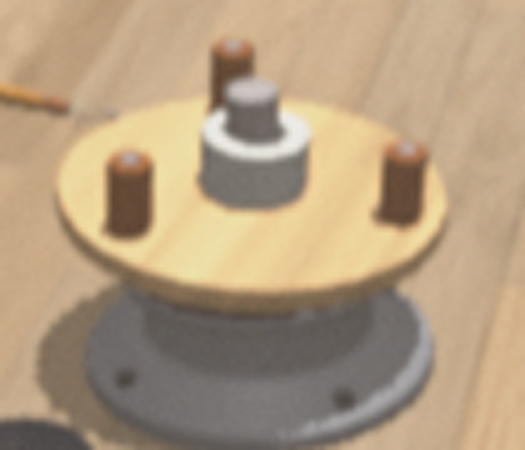

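Crops: in the top view the peg tops are at (302.6,191.4), (358.2,200.6) and (323,244.2), and the spindle top at (327.8,210). In the side view the same peg tops are at (270.4,226.6), (291.6,204.2) and (326,225), and the spindle top at (295.4,213.4).

```bash
python3 - <<'E'
from h import *
P=[tri(a,b) for a,b in [((302.6,191.4),(270.4,226.6)),((358.2,200.6),(291.6,204.2)),((323,244.2),(326,225)),((327.8,210),(295.4,213.4))]]
for p,e in P:print(p.round(1),round(e,1))
c=P[3][0]
for p,_ in P[:3]:d=p-c;print("r",np.hypot(*d[:2]).round(1),"ang",np.degrees(np.arctan2(d[1],d[0])).round(1))
print("pegs centroid",np.mean([p for p,_ in P[:3]],0))
print("jar",plane("top",(237,190),77),"stamp",plane("top",(278,289),50),"rib",plane("top",(406,230),3))
print("box corners top/side",tri((387,127),(187,216)),tri((274,128),(135,218)))
s=ctrl.read_state();print(s['clock'])
E
```

```text
[636.8 102.5 124. ] 0.1
[619.1 -14.2 123.7] 0.4
[526.8  57.6 114.9] 0.4
[595.5  49.  132.6] 0.5
r 67.5 ang 52.3
r 67.4 ang -69.5
r 69.2 ang 172.9
pegs centroid [594.22699382  48.62218646 120.86696769]
jar [650.12513457 247.75278655  77.        ] stamp [438.46451633 152.82440798  50.        ] rib [ 583.34166126 -130.51888585    3.        ]
box corners top/side (array([864.33823335, -73.42170935,  32.78308316]), np.float64(87.38114236147813)) (array([822.10274583, 187.83674224, 154.99319461]), np.float64(114.30519026362789))
0.1
```

Units first: shifts go in shares of 300 mm and turns go in shares of 4 rad. So -33 mm / 300 = -0.11, -17.5 mm / 300 = -0.0583.

pendant(
  plan={"segments": [[-0.11,-0.0583,0,0,0,0,36],[-0.11,-0.0583,0,0,0,0,36],[-0.11,-0.0583,0,0,0,0,36],[-0.11,-0.0583,0,0,0,0,36],[-0.11,-0.0583,0,0,0,0,36],[-0.11,-0.0583,0,0,0,0,36],[-0.11,-0.0583,0,0,0,0,36],[-0.11,-0.0583,0,0,0,0,36],[-0.11,-0.0583,0,0,0,0,36],[-0.11,-0.0583,0,0,0,0,36],[-0.11,-0.0583,0,0,0,0,36],[-0.11,-0.0583,0,0,0,0,36]]},
)

```text
clock: 1.3
eef_pos: [548.6, 222.1, 231.0]
tool_rot: [-3.141, -0.001, 2.691]
force: [-0.2, 0.6, -0.4]
width: 35.9
gripper_force: 0.0
```

pendant(
  plan={"segments": [[-0.11,-0.0583,0,0,0,0,36],[-0.11,-0.0583,0,0,0,0,36],[-0.11,-0.0583,0,0,0,0,36],[-0.11,-0.0583,0,0,0,0,36],[0,0,0,0,0,0,36]]},
)

```text
clock: 1.8
eef_pos: [639.2, 95.3, 230.7]
tool_rot: [-3.138, 0.004, 2.682]
force: [1.0, -0.7, -0.1]
width: 36.0
gripper_force: 0.0
```

pendant(
  plan={"segments": [[0,0,0,0,0,-0.034,36],[0,0,0,0,0,-0.034,36],[0,0,0,0,0,-0.034,36],[0,0,0,0,0,-0.034,36],[0,0,0,0,0,-0.034,36],[0,0,0,0,0,-0.034,36],[0,0,0,0,0,-0.034,36],[0,0,0,0,0,-0.034,36],[0,0,0,0,0,-0.034,36],[0,0,0,0,0,-0.034,36],[0,0,0,0,0,0,36],[0,0,0,0,0,0,36]]},
)

```text
clock: 3.0
eef_pos: [636.1, 103.2, 231.0]
tool_rot: [3.141, -0.0, -2.235]
force: [-0.8, 0.4, -0.7]
width: 36.2
gripper_force: 0.0
```

```bash
python3 -c "
from cell import ctrl
print(ctrl.read_state()['qpos'])"
```

```text
[-0.01458225  0.6367223  -0.32267116  1.52692519  0.22334419  1.01512979
  2.08040857]
```

Scaled: 20 mm / 300 = 0.0667, 16 mm / 300 = 0.0533.

pendant(
  plan={"segments": [[0,0,0.0667,0,0,0,36],[0,0,0.0667,0,0,0,36],[0,0,0.0667,0,0,0,36],[0,0,0.0667,0,0,0,36],[0,0,0.0533,0,0,0,36],[0,0,0.0333,0,0,0,36],[0,0,0.0333,0,0,0,36],[0,0,0.0333,0,0,0,36],[0,0,0,0,0,0,36]]},
)

```text
clock: 3.9
eef_pos: [635.6, 102.9, 104.1]
tool_rot: [3.14, -0.002, -2.233]
force: [0.1, 0.2, 0.5]
width: 36.1
gripper_force: 0.0
```

```bash
python3 - <<'E'
from h import *
T=ctrl.get_image("top");S=ctrl.get_image("side")
a=cv2.resize(T[165:270,275:380],(500,500),interpolation=2);b=cv2.resize(S[180:285,245:315],(300,450),interpolation=2)
c=np.zeros((500,800,3),np.uint8);c[:,:500]=a;c[:450,500:]=b;cv2.imwrite("pics/d.png",c)
E
```

```text
(no output)
```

View pics/d.png

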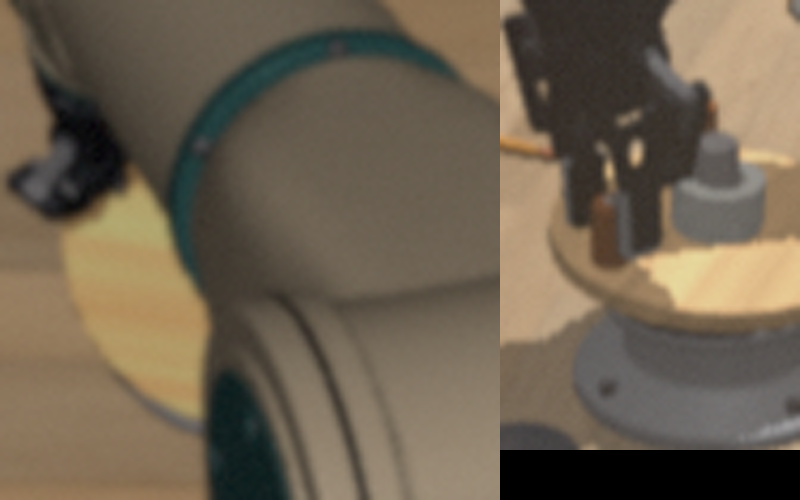

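The side view shows the peg, at about (605,225) in the composite, standing between the two fingers with the tips just above the bat. I start the clockwise sweep.

Scaled: -3.4 mm / 300 = -0.0113, 0.1 mm / 300 = 0.0003, 0.05 rad / 4 = 0.0125.

pendant(
  plan={"segments": [[0.0003,-0.0113,0,0,0,0.0125,36],[0.0003,-0.0113,0,0,0,0.0125,36],[0.0003,-0.0113,0,0,0,0.0125,36],[0.0003,-0.0113,0,0,0,0.0125,36],[0.0003,-0.0113,0,0,0,0.0125,36],[0.0003,-0.0113,0,0,0,0.0125,36],[0.0003,-0.0113,0,0,0,0.0125,36],[0.0003,-0.0113,0,0,0,0.0125,36],[0.0003,-0.0113,0,0,0,0.0125,36],[0.0003,-0.0113,0,0,0,0.0125,36],[0.0003,-0.0113,0,0,0,0.0125,36],[0.0003,-0.0113,0,0,0,0.0125,36]]},
)

```text
clock: 5.2
eef_pos: [659.9, 71.3, 106.4]
tool_rot: [3.14, 0.002, -2.834]
force: [-0.5, 1.7, 0.8]
width: 36.3
gripper_force: 0.9
```

```bash
python3 - <<'E'
from cell import ctrl
import numpy as np
s=ctrl.read_state();d=s['eef_pos'][:2]-[594,49];print(np.hypot(*d),np.degrees(np.arctan2(d[1],d[0])),s['tool_rot'])
E
```

```text
69.52381735551242 18.66540362908061 [ 3.14023810e+00  2.11647849e-03 -2.83401816e+00]
```

Scaled: -3.4 mm / 300 = -0.0113, 0.3 mm / 300 = 0.001, 0.05 rad / 4 = 0.0125.

pendant(
  plan={"segments": [[0.0007,-0.0113,0.001,0,0,0.0125,36],[0.0007,-0.0113,0.001,0,0,0.0125,36],[0.0007,-0.0113,0.001,0,0,0.0125,36],[0.0007,-0.0113,0.001,0,0,0.0125,36],[0.0003,-0.0113,0,0,0,0.0125,36],[0.0003,-0.0113,0,0,0,0.0125,36],[0.0003,-0.0113,0,0,0,0.0125,36],[0.0003,-0.0113,0,0,0,0.0125,36],[0.0003,-0.0113,0,0,0,0.0125,36],[0.0003,-0.0113,0,0,0,0.0125,36]]},
)

```text
clock: 6.2
eef_pos: [662.3, 37.8, 105.6]
tool_rot: [3.139, 0.003, 2.949]
force: [1.0, 1.5, 0.7]
width: 35.5
gripper_force: 1.1
```

```bash
cat > st.py <<'E'
from h import *
s=ctrl.read_state();d=s['eef_pos'][:2]-[594,49];a=np.arctan2(d[1],d[0]);F=s['force']
print("r %.1f ang %.1f outward %.1f"%(np.hypot(*d),np.degrees(a),np.degrees(s['tool_rot'][2])+180),"Ftan(ccw) %.1f"%(F[:2]@[-np.sin(a),np.cos(a)]),F.round(1),"q7",s['qpos'][6].round(2))
E
python3 st.py
```

```text
r 69.3 ang -9.3 outward 349.0 Ftan(ccw) 1.7 [1.  1.5 0.7] q7 1.29
```

```bash
python3 - <<'E'
from h import *
T=ctrl.get_image("top");S=ctrl.get_image("side")
a=cv2.resize(T[165:270,275:380],(400,400),interpolation=2);b=cv2.resize(S[185:285,245:345],(400,400),interpolation=2)
cv2.imwrite("pics/e.png",np.hstack([a,b]))
E
```

```text
(no output)
```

View pics/e.png

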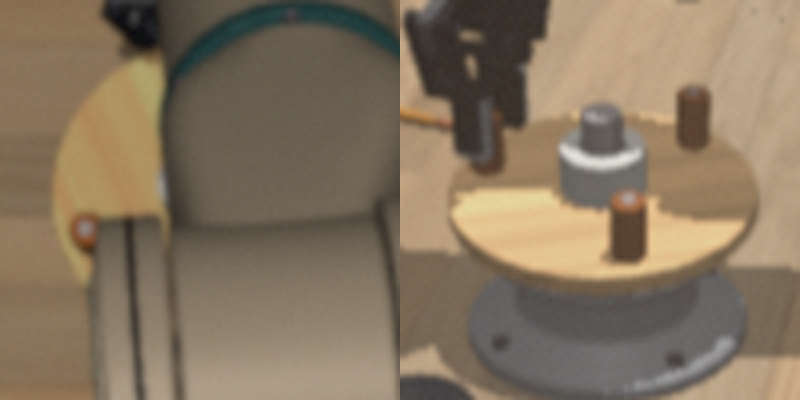

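The bat is turning: the peg is still held between the fingers, and another peg has come round to (298,225) in the top view. I carry on.

Scaled: -3.4 mm / 300 = -0.0113, 0.2 mm / 300 = 0.0007, 0.05 rad / 4 = 0.0125.

pendant(
  plan={"segments": [[0.0007,-0.0113,0.0007,0,0,0.0125,36],[0.0007,-0.0113,0.0007,0,0,0.0125,36],[0.0003,-0.0113,0.0007,0,0,0.0125,36],[0.0003,-0.0113,0.0007,0,0,0.0125,36],[0.0003,-0.0113,0,0,0,0.0125,36],[0.0003,-0.0113,0,0,0,0.0125,36],[0.0003,-0.0113,0,0,0,0.0125,36],[0.0003,-0.0113,0,0,0,0.0125,36]]},
)

```text
clock: 7.1
eef_pos: [652.1, 12.3, 104.6]
tool_rot: [3.138, 0.003, 2.551]
force: [3.0, 1.5, 1.8]
width: 35.9
gripper_force: 1.2
```

```bash
python3 st.py
```

```text
r 68.7 ang -32.3 outward 326.1 Ftan(ccw) 2.8 [3.  1.5 1.8] q7 1.02
```

pendant(
  plan={"segments": [[0.0007,-0.0113,0.0007,0,0,0.0125,36],[0.0007,-0.0113,0.0007,0,0,0.0125,36],[0.0003,-0.0113,0.0007,0,0,0.0125,36],[0.0003,-0.0113,0.0007,0,0,0.0125,36],[0.0003,-0.0113,0,0,0,0.0125,36],[0.0003,-0.0113,0,0,0,0.0125,36]]},
)

```text
clock: 7.7
eef_pos: [638.2, -2.9, 103.8]
tool_rot: [3.137, 0.002, 2.251]
force: [2.7, 1.0, 0.8]
width: 36.0
gripper_force: 1.2
```

```bash
python3 st.py
```

```text
r 68.2 ang -49.6 outward 308.9 Ftan(ccw) 2.7 [2.7 1.  0.8] q7 0.82
```

Scaled: -3.4 mm / 300 = -0.0113, 0.1 mm / 300 = 0.0003, 0.05 rad / 4 = 0.0125.

pendant(
  plan={"segments": [[0.0003,-0.0113,0,0,0,0.0125,36],[0.0003,-0.0113,0,0,0,0.0125,36],[0.0003,-0.0113,0,0,0,0.0125,36],[0.0003,-0.0113,0,0,0,0.0125,36],[0.0003,-0.0113,0,0,0,0.0125,36],[0.0003,-0.0113,0,0,0,0.0125,36]]},
)

```text
clock: 8.3
eef_pos: [620.5, -13.4, 103.7]
tool_rot: [3.137, 0.001, 1.95]
force: [1.5, 1.8, 2.1]
width: 36.1
gripper_force: 1.1
```

```bash
python3 st.py
```

```text
r 67.7 ang -67.0 outward 291.7 Ftan(ccw) 2.1 [1.5 1.8 2.1] q7 0.62
```

Scaled: -3.4 mm / 300 = -0.0113, 0.1 mm / 300 = 0.0003, 0.05 rad / 4 = 0.0125.

pendant(
  plan={"segments": [[0.0003,-0.0113,0,0,0,0.0125,36],[0.0003,-0.0113,0,0,0,0.0125,36],[0.0003,-0.0113,0,0,0,0.0125,36],[0.0003,-0.0113,0,0,0,0.0125,36],[0.0003,-0.0113,0,0,0,0.0125,36],[0.0003,-0.0113,0,0,0,0.0125,36]]},
)

```text
clock: 8.9
eef_pos: [600.5, -18.0, 103.6]
tool_rot: [3.138, 0.0, 1.65]
force: [1.7, 1.2, 1.4]
width: 36.1
gripper_force: 1.1
```

```bash
python3 st.py
```

```text
r 67.4 ang -84.5 outward 274.6 Ftan(ccw) 1.9 [1.7 1.2 1.4] q7 0.42
```

Scaled: -3.4 mm / 300 = -0.0113, 0.1 mm / 300 = 0.0003, 0.05 rad / 4 = 0.0125.

pendant(
  plan={"segments": [[0.0003,-0.0113,0,0,0,0.0125,36],[0.0003,-0.0113,0,0,0,0.0125,36],[0.0003,-0.0113,0,0,0,0.0125,36],[0.0003,-0.0113,0,0,0,0.0125,36],[0.0003,-0.0113,0,0,0,0.0125,36]]},
)

```text
clock: 9.4
eef_pos: [583.4, -17.3, 103.5]
tool_rot: [3.138, -0.001, 1.4]
force: [1.5, -0.9, 1.7]
width: 36.1
gripper_force: 1.0
```

```bash
python3 st.py
```

```text
r 67.1 ang -99.0 outward 260.2 Ftan(ccw) 1.6 [ 1.5 -0.9  1.7] q7 0.24
```

Scaled: -3.4 mm / 300 = -0.0113, 0.1 mm / 300 = 0.0003, 0.05 rad / 4 = 0.0125.

pendant(
  plan={"segments": [[0.0003,-0.0113,0,0,0,0.0125,36],[0,-0.0113,0,0,0,0.0125,36],[0,-0.0113,0,0,0,0.0125,36],[0,-0.0113,0,0,0,0.0125,36],[0,-0.0113,0,0,0,0.0125,36],[0,-0.0113,0,0,0,0.0125,36]]},
)

```text
clock: 10.0
eef_pos: [563.7, -11.2, 103.3]
tool_rot: [3.139, -0.002, 1.1]
force: [2.3, 0.6, 1.3]
width: 36.0
gripper_force: 0.8
```

```bash
python3 st.py
```

```text
r 67.4 ang -116.7 outward 243.1 Ftan(ccw) 1.8 [2.3 0.6 1.3] q7 0.03
```

Scaled: -3.4 mm / 300 = -0.0113, 0.1 mm / 300 = 0.0003, 0.05 rad / 4 = 0.0125.

pendant(
  plan={"segments": [[0.0003,-0.0113,0,0,0,0.0125,36],[0,-0.0113,0,0,0,0.0125,36],[0,-0.0113,0,0,0,0.0125,36],[0,-0.0113,0,0,0,0.0125,36],[0,-0.0113,0,0,0,0.0125,36]]},
)

```text
clock: 10.5
eef_pos: [549.2, -2.0, 103.1]
tool_rot: [3.14, -0.002, 0.85]
force: [2.0, -0.2, -0.3]
width: 35.9
gripper_force: 0.6
```

```bash
python3 st.py
```

```text
r 67.9 ang -131.3 outward 228.7 Ftan(ccw) 1.6 [ 2.  -0.2 -0.3] q7 -0.16
```

Scaled: -3.4 mm / 300 = -0.0113, 0.1 mm / 300 = 0.0003, 0.05 rad / 4 = 0.0125.

pendant(
  plan={"segments": [[0.0003,-0.0113,0,0,0,0.0125,36],[0,-0.0113,0,0,0,0.0125,36],[0,-0.0113,0,0,0,0.0125,36],[0,-0.0113,0,0,0,0.0125,36],[0,-0.0113,0,0,0,0.0125,36]]},
)

```text
clock: 11.0
eef_pos: [537.6, 10.5, 103.1]
tool_rot: [3.141, -0.002, 0.6]
force: [0.6, -0.3, 1.0]
width: 36.0
gripper_force: 0.5
```

```bash
python3 st.py
```

```text
r 68.4 ang -145.7 outward 214.4 Ftan(ccw) 0.6 [ 0.6 -0.3  1. ] q7 -0.36
```

Scaled: -3.4 mm / 300 = -0.0113, 0.1 mm / 300 = 0.0003, 0.05 rad / 4 = 0.0125.

pendant(
  plan={"segments": [[0.0003,-0.0113,0,0,0,0.0125,36],[0.0003,-0.0113,0,0,0,0.0125,36],[0.0003,-0.0113,0,0,0,0.0125,36],[0.0003,-0.0113,0,0,0,0.0125,36],[0.0003,-0.0113,0,0,0,0.0125,36]]},
)

```text
clock: 11.5
eef_pos: [530.3, 24.3, 103.1]
tool_rot: [3.139, -0.002, 0.35]
force: [4.5, -5.7, -1.1]
width: 36.0
gripper_force: 3.3
```

```bash
python3 st.py
```

```text
r 68.4 ang -158.8 outward 200.0 Ftan(ccw) 7.0 [ 4.5 -5.7 -1.1] q7 -0.56
```

Scaled: -3.4 mm / 300 = -0.0113, 0.1 mm / 300 = 0.0003, 0.05 rad / 4 = 0.0125.

pendant(
  plan={"segments": [[0.0003,-0.0113,0,0,0,0.0125,36],[0.0003,-0.0113,0,0,0,0.0125,36],[0.0003,-0.0113,0,0,0,0.0125,36],[0.0003,-0.0113,0,0,0,0.0125,36]]},
)

```text
clock: 11.9
eef_pos: [533.2, 27.3, 104.8]
tool_rot: [3.12, -0.014, 0.145]
force: [12.9, -24.8, -9.2]
width: 36.1
gripper_force: 13.3
```

```bash
python3 st.py
python3 - <<'E'
from h import *
T=ctrl.get_image("top");S=ctrl.get_image("side")
a=cv2.resize(T[165:270,275:380],(400,400),interpolation=2);b=cv2.resize(S[185:285,245:345],(400,400),interpolation=2)
cv2.imwrite("pics/f.png",np.hstack([a,b]))
E
```

```text
r 64.6 ang -160.3 outward 188.3 Ftan(ccw) 27.7 [ 12.9 -24.8  -9.2] q7 -0.74
```

View pics/f.png

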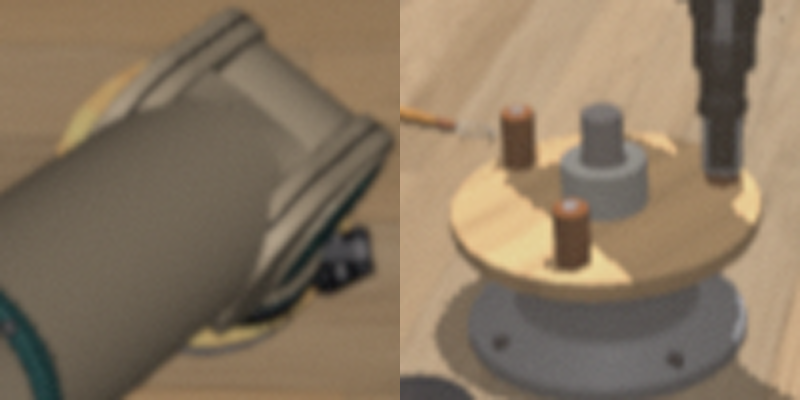

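The turn has hit a hard stop: the tangential force is 28 N, the tool is stuck at −160°, and in the side view the bat looks lower and even. I back off so the peg is free between the fingers and check.

Scaled: 3.4 mm / 300 = 0.0113, 0.1 mm / 300 = 0.0003, -0.05 rad / 4 = -0.0125.

pendant(
  plan={"segments": [[0.0003,0.0113,0,0,0,-0.0125,36],[0.0003,0.0113,0,0,0,-0.0125,36],[0.0003,0.0113,0,0,0,-0.0125,36],[0.0003,0.0113,0,0,0,-0.0125,36],[0.0003,0.0113,0,0,0,-0.0125,36],[0.0003,0.0113,0,0,0,-0.0125,36],[0,0,0,0,0,0,36],[0,0,0,0,0,0,36]]},
)

```text
clock: 12.8
eef_pos: [531.8, 19.5, 102.7]
tool_rot: [-3.141, -0.0, 0.45]
force: [-0.3, -0.2, -0.3]
width: 36.0
gripper_force: 0.0
```

```bash
python3 st.py
```

```text
r 68.9 ang -154.6 outward 205.8 Ftan(ccw) 0.0 [-0.3 -0.2 -0.3] q7 -0.48
```

Free of contact. I lift straight up and then move clear so the top camera can see the bat.

Scaled: -35 mm / 300 = -0.1167, -30 mm / 300 = -0.1.

pendant(
  plan={"segments": [[0,0,-0.0333,0,0,0,36],[0,0,-0.0667,0,0,0,36],[0,0,-0.0833,0,0,0,36],[0,0,-0.1,0,0,0,36],[0,0,-0.1,0,0,0,36],[0,0,-0.0667,0,0,0,36],[-0.05,-0.1167,0,0,0,0,36],[-0.05,-0.1167,0,0,0,0,36],[-0.05,-0.1167,0,0,0,0,36],[-0.05,-0.1167,0,0,0,0,36],[-0.05,-0.1167,0,0,0,0,36],[-0.05,-0.1167,0,0,0,0,36]]},
)

```text
clock: 14.0
eef_pos: [357.9, 169.9, 238.0]
tool_rot: [-3.141, -0.0, 0.45]
force: [-0.4, 0.6, 0.0]
width: 36.0
gripper_force: 0.0
```

pendant(
  plan={"segments": [[-0.05,-0.1167,0,0,0,0,36],[-0.05,-0.1167,0,0,0,0,36],[-0.05,-0.1167,0,0,0,0,36],[-0.05,-0.1167,0,0,0,0,36],[0,0,0,0,0,0,36],[0,0,0,0,0,0,36]]},
)

```text
clock: 14.6
eef_pos: [243.7, 269.4, 237.9]
tool_rot: [-3.141, -0.0, 0.454]
force: [-0.4, -1.1, 0.7]
width: 36.1
gripper_force: 0.0
```

```bash
python3 - <<'E'
from h import *
T=ctrl.get_image("top");S=ctrl.get_image("side")
cv2.imwrite("pics/T2.png",T);cv2.imwrite("pics/S2.png",S)
a=cv2.resize(T[165:270,275:380],(400,400),interpolation=2);b=cv2.resize(S[185:285,245:345],(400,400),interpolation=2)
cv2.imwrite("pics/g.png",np.hstack([a,b]))
E
```

```text
(no output)
```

View pics/g.png

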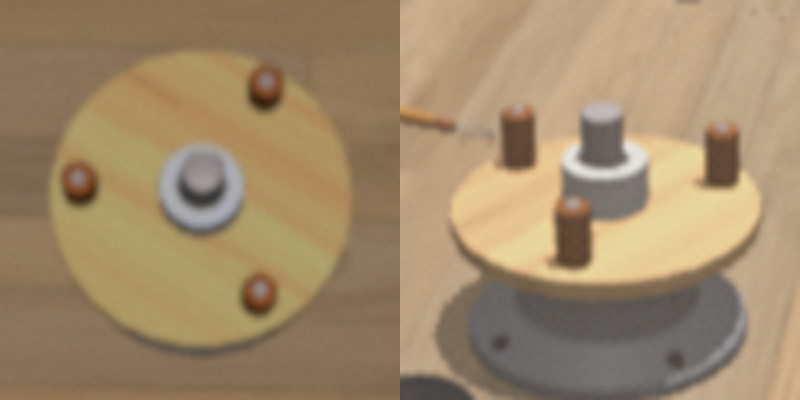

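Top view: peg tops at (344.8,185.7), (295.7,211.5) and (343.3,240.6). Side view: the same pegs at (274.3,212.5), (288,235.5) and (325.5,217.3). The sleeve shows less collar gap, and I now measure heights.

```bash
python3 - <<'E'
from h import *
P=[tri(a,b) for a,b in [((344.8,185.7),(274.3,212.5)),((295.7,211.5),(288,235.5)),((343.3,240.6),(325.5,217.3)),((328.3,209.1),(295.5,212.3))]]
for p,e in P:print(p.round(1),round(e,1))
Q=np.array([p for p,_ in P[:3]]);n=np.cross(Q[1]-Q[0],Q[2]-Q[0]);n/=np.linalg.norm(n)
print("tilt",np.arccos(abs(n[2])),"mean",Q.mean(0))
S0=cv2.imread("pics/side0.png");S1=cv2.imread("pics/S2.png");T1=cv2.imread("pics/T2.png");T0=cv2.imread("pics/top0.png")
for nm,x,y,A,B in (("rib",406,230,T0,T1),("stamp",278,290,T0,T1),("jar",237,196,T0,T1)):
    print(nm,cv2.absdiff(A[y-22:y+22,x-22:x+22],B[y-22:y+22,x-22:x+22]).mean().round(1))
# bat ellipse, both times, side view & top view
for I,J in((T0,S0),(T1,S1)):
  for k,(im,b) in enumerate(((I,(280,170,376,262)),(J,(250,205,345,268)))):
    x0,y0,x1,y1=b;h=cv2.cvtColor(im[y0:y1,x0:x1],cv2.COLOR_BGR2HSV);m=cv2.inRange(h,(14,70,155 if k==0 else 190),(28,255,255))
    c=max(cv2.findContours(m,0,2)[0],key=cv2.contourArea);(e,ax,an)=cv2.fitEllipse(cv2.convexHull(c));print(k,np.add(e,(x0,y0)).round(1),np.round(ax,1),round(an,1))
E
```

```text
[653.3  13.8 113.2] 1.1
[595.8 116.2 114. ] 0.4
[535.5  15.5 112. ] 0.9
[596.2  47.9 134.8] 1.9
tilt 0.016904112776537868 mean [594.87210531  48.49985577 113.08248494]
rib 1.1
stamp 1.0
jar 1.2
0 [327.6 214.3] [78.  79.8] 78.8
1 [297.9 238.1] [105.3 112.7] 77.7
0 [327.3 216.2] [76.4 78.9] 88.8
1 [295.9 228.4] [ 60.7 107.9] 65.0
```

Peg tops are 20.6 mm below the spindle top after the same measurement bias, against 21 mm when seated. The tilt along the tab direction is about 0, and the bystanders have not moved. I hand it in.

```bash
python3 -c "
from cell import ctrl
print(ctrl.finish_job())"
```

```text
the job is handed in; nothing more can be done
None
```

The job is handed in at about 15 s: I turned the bat clockwise about 200° by a peg until the tab hit a hard stop in the keyway, and by camera it measures fully down and level to within measurement error (tilt about 0.017 rad), with the jar, stamp and rib unmoved; no verdict was shown.

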